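# Bring the misting line into service

### The job

The red-wheeled water valve on the seedling bench is only part open: turn its wheel anticlockwise until it comes up firmly against its open stop, without forcing it any further, then turn it back a quarter turn so that it cannot jam. Then flush the misting gun: press its orange thumb lever down through the first pressure point well into the second stage, hold it there for a good second, and let go. Leave everything else on the bench where it stands.

Things in the scene. Friction and masses are not known exactly. Their poses are not given: they have to be found in the camera images.
- wheel_hub (a point): On the axis of the valve's red handwheel, on the upper face of its closed floor; turns and rises with it, 145 to 157 mm above the bench at the start. z up along the stem, x along the yellow rib. Turned anticlockwise seen from above the wheel rises 12 mm per turn (1.9 mm per rad): the hand must rise with it, and sink with it on the way back, or the floor presses on the fingers.
- rib_end (a point): Top of the rim at the outer end of the yellow rib, 63 mm from the axis, 15 mm above the floor. The wheel is a round dish 140 mm across: 14 mm thick rim bar, three radial ribs 10 mm thick and 15 mm high (yellow, and red at 120 and 240 degrees from it), hub 24 mm across and 17 mm high. They leave three open-topped pockets (radius 12 to 56 mm) in which a finger can push a rib round.
- valve_wheel (a joint): Turn of the wheel in rad, 0 shut, growing anticlockwise seen from above (opening). Starts part open, about 1.2 to 2.1 turns short of the open stop, which is to be found by feel. Turning takes about 0.2 N m (5 N at 38 mm from the axis); the wheel stays where it is left.
- valve_seat (a joint): How far the wheel is pressed into its springy open stop, rad, 0 when not pressed. At the stop the torque jumps: it yields from 0.4 N m on and then stiffens by 4 N m per rad. Firmly against it: above 0.04 (0.56 N m, 15 N at 38 mm from the axis). Above 0.2 (1.2 N m) it has been forced. Springs back when let go.
- valve: The fixed valve under the wheel: grey foot 150 x 130 mm, brass body, brass pipe 200 mm long along its own y, axis 50 mm above the bench, black end nuts 56 mm across. Origin at the centre of the foot's underside, below the wheel's axis. All but stem and wheel is lower than 122 mm.
- lever_pad (a point): Centre of the top of the round pad (36 mm) near the free end of the misting gun's orange thumb lever, about 135 mm above the bench: press here straight down. It sinks 12 mm in the first stage (2.5 to 4.5 N), meets a pressure point of 10 N, then sinks up to 14 mm more in the second stage (to 13 N) to a hard end. x runs along the lever to its hinge, 100 mm away.
- trigger_first (a joint): First stage of the thumb lever, rad: 0 released, 0.12 fully pressed; springs back.
- trigger_second (a joint): Second stage of the thumb lever, rad: 0 not reached, 0.14 at the end; well into the second stage means above 0.06; springs back.
- gun: The misting gun, fixed in a wooden cradle 200 x 100 mm: green barrel of 34 mm diameter along its own x, axis 73 mm above the bench, from 160 mm behind to 160 mm ahead of the origin, which is at the centre of the cradle's underside. The lever pad stands at about x = -45 mm.
- clay_pot: loose terracotta pot, 80 mm across, 75 mm high, seedlings to 110 mm; origin at the centre of its underside
- black_pot: loose black pot, 76 mm across, 70 mm high, with seedlings; origin at the centre of its underside
- mist_bottle: loose clear bottle with blue cap, 66 mm across, 170 mm high; origin at the centre of its underside
- twine_spool: loose cork-brown spool, 70 mm across, 60 mm high; origin at the centre of its underside
- label_cup: loose white cup, 76 mm across, 90 mm high; origin at the centre of its underside
- jar_of_feed: loose amber jar, 68 mm across, 82 mm high; origin at the centre of its underside
Not all that is in view belongs to the job. What is meant by the valve is not white, and is the larger of those in its own colour.

How it is judged (in metres and radians):
On the way, in this order (a step that is already met when the one before it is completed fails the run):
1. the wheel is turned all the way open and pressed firmly against its stop (stop pressed in by more than 0.04 rad) (value of joint valve_wheel above 21.85 rad and value of joint valve_seat above 0.04 rad), for 0.1 s.
2. the wheel is turned back a quarter turn (0.9 to 2.2 rad) from the stop (value of joint valve_wheel between 19.8 and 21.1 rad and value of joint valve_seat below 0.03 rad), for 0.2 s.
3. the thumb lever is held in its second stage (above 0.06 rad) for 0.8 s (value of joint trigger_second above 0.06 rad), for 0.8 s.
At the end, for the whole second after the job is handed in: The wheel rests 0.9 to 2.2 rad (about a quarter turn) short of its open stop, not pressing on it, the thumb lever has sprung back, and the six loose things stand within 30 mm of where they were (all of step 2 and velocity of joint valve_wheel below 0.1 rad/s and value of joint trigger_first below 0.03 rad and value of joint trigger_second below 0.02 rad and distance of each of clay_pot, black_pot, mist_bottle, twine_spool, label_cup, jar_of_feed from where it was at the start of the episode below 0.03 m); the robot touches nothing.
It fails at once if the wheel is forced into its open stop (pressed in by more than 0.2 rad) (value of joint valve_seat above 0.2 rad).
It fails at once if a loose thing on the bench is moved by more than 30 mm (distance of any of clay_pot, black_pot, mist_bottle, twine_spool, label_cup, jar_of_feed from where it was at the start of the episode above 0.03 m).
It also fails if it takes over 72 s, if anything falls off the work surface, if the arm or the gripper's body presses on something with over 40 N, if the wrist force passes 120 N, or if a joint passes its speed limit or range.

### The arm

A 7-joint arm with a two-finger parallel gripper is mounted at the origin on the work surface. World frame = base frame: x ahead of the robot, y to its left, z up, the work surface at z = 0. Lengths are in mm, angles in rad, forces in N, time in s.
With the tool pointing down it reaches from about 400 to 875 mm from the base axis. Payload 4.4 kg.
Tool frame: the origin (TCP) lies between the finger pads; the fingertips stand 22 mm ahead of it and the grasp point (between the pads) lies 3 mm ahead of it; z points along the fingers, y is the line along which they close (so a half turn about z gives the same grasp; the last joint's range is limited). The gripper opens to 85 mm and grips with 20 to 120 N. Pads are 22 mm wide; open, the fingers measure 114 mm over their backs; the gripper's body (76 mm by 85 mm) begins 54 mm behind the grasp point. The pads swing forward as they close: fully open they stand 13 mm farther back than shut.
Start: joints at [1.114, 0.628, 0.038, 1.517, -0.027, 0.996, -0.02], TCP at [247.631, -600.996, 253.313] pointing down, gripper open.
Joint ranges: [-3.06, 3.06], [-0.37, 2.12], [-1.25, 1.32], [0.18, 2.47], [-1.1, 4.24], [0.23, 1.98], [-2.94, 2.94]. Speed limits (rad/s): [2.57, 2.57, 3.14, 3.14, 3.14, 3.14, 3.14].

### API

Orientations are given as [roll, pitch, yaw] about the fixed x, y, z axes, in that order (R = Rz(yaw) Ry(pitch) Rx(roll)).
In Python, from cell import ctrl gives the robot as it stands.
- The arm moves only by the tool step_arm, never from a script. Its argument "plan" is a list of rows, each an object of numbers: "dx", "dy", "dz": the shift along the tool's x, y, z scaled (see below); "ax", "ay", "az": the turn, a rotation vector about the tool's x, y, z scaled (see below); "gripper": the opening, from 0 (shut) to 1 (fully open). A call has 1 to 20 rows; each row shifts and turns the commanded pose from where the row before left it, along the tool's axes as they then stand; what a row does not reach is not made up. The controller multiplies each number of a shift by 0.3 m and each number of a turn by 90 degrees. A row lasts 1/8 s, in which the tool goes at most 62.5 mm and 10.7 degrees, less where a joint would pass 70% of its speed; a pose out of reach is approached as far as the arm can. A call with a number of a shift or a turn outside -1 to 1 is refused whole. A call with a gripper value outside its range is refused whole. The fingers move at their own pace and stop on an object; the grip force is fixed at half the most. Time passes only in rows, so rows that do not move let the fingers close. It gives the time, the measured TCP pose, the force, the opening and the grip force at its end, in the units of the state.
- ctrl.read_state(): the state, without advancing time (a new reading comes with each control period).
- ctrl.get_image(name): name is "scene" or "top"; returns a dict with "color" (400x640x3 uint8, red, green, blue), "range_z" (400x640 float32, mm along the optical axis (not along the pixel's ray), 0 where there is no reading), "fx", "fy", "cx", "cy" (pixels), "k1" (the pictures are not rectified: a ray, as slopes to the right and down, at radius r is drawn at 1 + k1 r^2 times it, then the intrinsics apply), "T" (4x4, takes a point from camera to world coordinates). Camera axes: x right, y down, z forward; pixel columns grow to the right and rows downward; lengths in mm; the calibration is good to about 2 mm. A picture is of the moment at which its call begins.
- ctrl.finish_job(): hands the job in; it is judged then, once.
The state is a dict: "clock": time; "qpos": joint angles; "qd": joint speeds; "tau": joint torques, N m; "eef_pos": TCP position; "tool_rot": TCP orientation; "force": force on the tool from outside, world axes, zero at the start; "torque": the same for the moment, N m; "width": finger opening in mm; "gripper_force": force on a finger pad.
Only numpy, scipy, OpenCV 4.12 (cv2) and the standard library are available. Lean on these libraries where they do the work, as an engineer would, in place of code of your own. Each camera call takes 0.05 s, during which the arm holds its last target. There are 200 camera calls.

## Working session

There is one attempt and no reset: what is moved stays moved. The work goes in short steps, Python scripts to look and compute and a tool call to move; the robot and the scene stay as the last step left them, time stands still between calls to the robot, and variables do not carry over. Pictures are saved under pics/ and viewed, at most 10 in all, crops included, and the job is handed in when it is done.

Besides the shell and the picture viewer there is one more tool, called by a JSON object that holds its "fn" and its "kwargs", one argument or row to a line. step_arm: Moves the arm, as the interface text tells. Shifts and turns lie within -1 to 1; 1 stands for 0.3 m of shift or 90 degrees of turn. Its arguments: {"type":"object","properties":{"plan":{"type":"array"}},"required":["plan"]}

```bash
mkdir -p pics
cat > h.py <<'E'
import numpy as np, cv2
from cell import ctrl
def grab(n):
    d=ctrl.get_image(n); np.savez(f'{n}.npz',**{k:np.asarray(v) for k,v in d.items()}); return d
def rays(d,u,v):
    K=np.array([[d['fx'],0,d['cx']],[0,d['fy'],d['cy']],[0,0,1]],float)
    x=(np.asarray(u,float)-d['cx'])/d['fx'];y=(np.asarray(v,float)-d['cy'])/d['fy']
    x0,y0=x.copy(),y.copy()
    for _ in range(20):
        s=1+float(d['k1'])*(x*x+y*y); x,y=x0/s,y0/s
    return np.stack([x,y,np.ones_like(x)],-1)
def cloud(d):
    v,u=np.mgrid[0:400,0:640]; r=rays(d,u,v)*np.asarray(d['range_z'])[...,None]
    T=np.asarray(d['T']); return r@T[:3,:3].T+T[:3,3]
def plane(d,u,v,z):
    T=np.asarray(d['T']); w=rays(d,np.array([u]),np.array([v]))[0]@T[:3,:3].T
    return T[:3,3]+w*(z-T[2,3])/w[2]
E
python3 - <<'E'
from h import *
for n in('scene','top'):
    d=grab(n); cv2.imwrite(f'pics/{n}.png',d['color'][...,::-1]); print(n,np.round(d['T'],2).tolist(),d['fx'],d['k1'])
print(ctrl.read_state())
E
```

```text
scene [[-0.66, 0.41, -0.63, 1182.64], [0.75, 0.34, -0.57, 604.86], [-0.02, -0.84, -0.53, 699.21], [0.0, 0.0, 0.0, 1.0]] 403.03389341581226 0.012061279157201666
top [[0.13, -0.97, 0.22, 249.97], [-0.99, -0.13, 0.03, -15.92], [-0.0, -0.22, -0.98, 1219.85], [0.0, 0.0, 0.0, 1.0]] 368.2837121671972 -0.07539986585664496
{'clock': 0.1, 'qpos': array([ 1.11421335,  0.62924304,  0.03844098,  1.51824782, -0.02702647,
        0.99629956, -0.01996139]), 'qd': array([ 0.00089024, -0.00114513, -0.00138572,  0.00057163,  0.00077699,
       -0.0002192 ,  0.00013274]), 'tau': array([ 3.78317811e-03, -5.64529288e+01,  1.23086940e+00, -1.93969578e+01,
        1.13309413e-02,  5.51993988e-03, -3.74165296e-06]), 'eef_pos': array([ 247.43630119, -600.50900912,  252.49425415]), 'tool_rot': array([-3.13991225e+00, -8.60175477e-06,  3.90810681e-01]), 'force': array([0.3799439 , 0.74260071, 0.75520967]), 'torque': array([ 0.00657738, -0.01395428,  0.08324167]), 'gripper_force': 0.0, 'width': 85.77234798356498}
```

View pics/scene.png

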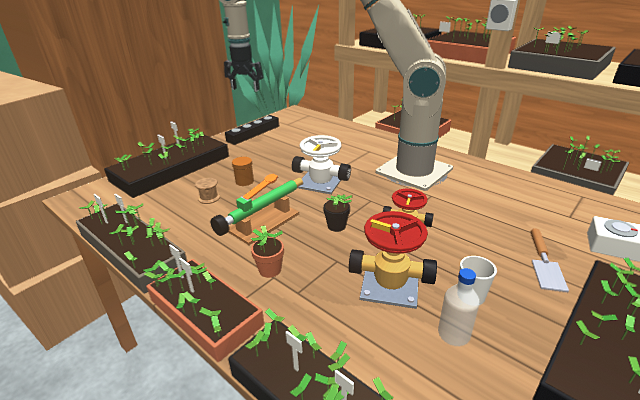

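View pics/top.png

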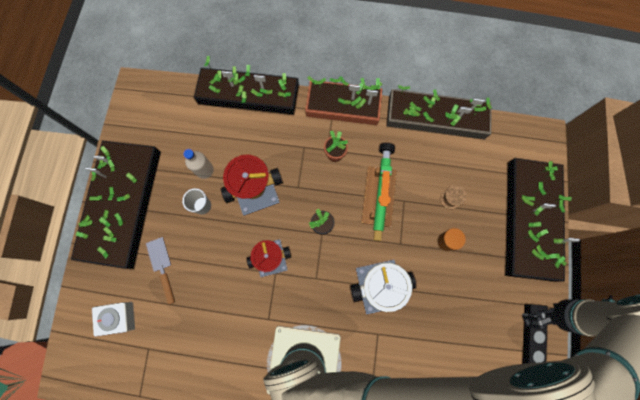

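Candidates for the valve are the large red wheel (top 247,177; scene 395,230), the small red one (top 267,257; scene 409,200) and the white one (top 386,287). I choose the large red. The gun is at top (382,190), with its orange lever pad near (385,198). The bottle (195,160), the cup (195,200) and the black pot (320,222) stand near the valve.

Run:
```python
from h import *
for n,box in (('top',(210,140,290,225)),('scene',(350,195,445,265))):
    d=np.load(n+'.npz'); P=cloud(d); hsv=cv2.cvtColor(d['color'],cv2.COLOR_RGB2HSV)
    H,S,V=hsv[...,0].astype(int),hsv[...,1],hsv[...,2]
    m=np.zeros((400,640),bool); m[box[1]:box[3],box[0]:box[2]]=1
    red=m&((H<6)|(H>174))&(S>150)&(V>60); hi=red&(P[...,2]>135)
    print(n,'red z pct',np.percentile(P[red][:,2],[2,10,50,90,98]).round(),hi.sum())
    top=P[hi&(P[...,2]>np.percentile(P[hi][:,2],60))]
    p=P[hi]; c,r=cv2.minEnclosingCircle(p[:,:2].astype(np.float32)); print('circle',c,r)
    yel=m&(H>18)&(H<32)&(S>150)&(V>150)&(P[...,2]>135)
    q=P[yel]; print('yellow',yel.sum(),q.mean(0).round(1), 'ang',np.degrees(np.arctan2(*(q.mean(0)[:2]-c)[::-1])), 'rmin/max',np.linalg.norm(q[:,:2]-c,axis=1).min(),np.linalg.norm(q[:,:2]-c,axis=1).max())
    # lever
    org=(H>8)&(H<18)&(S>200)&(V>180)&(P[...,2]>95)
    nl,lab,st,ce=cv2.connectedComponentsWithStats(org.astype(np.uint8))
    for i in range(1,nl):
        if st[i,4]>15:
            q=P[lab==i]; print(' orange',st[i],q.mean(0).round(),q.min(0).round(),q.max(0).round())
d=np.load('top.npz');P=cloud(d)
for nm,(u,v) in dict(bottle=(195,160),cup=(195,200),black=(320,222),clay=(336,150),spool=(454,197),jar=(454,240),gunend=(386,150),guntip=(379,235),nut1=(228,207),nut2=(277,176),small=(267,257)).items(): print(nm,np.median(P[v-2:v+3,u-2:u+3].reshape(-1,3),0).round())
a=cv2.resize(d['color'][135:225,205:295],None,fx=5,fy=5,interpolation=2);b=cv2.resize(d['color'][140:240,350:420],None,fx=4.5,fy=4.5,interpolation=2)
cv2.imwrite('pics/crop.png',np.hstack([a,b[:450]])[...,::-1])
```

```text
top red z pct [145. 147. 152. 165. 167.] 1402
circle (419.3056945800781, 133.63504028320312) 225.92572021484375
yellow 43 [539.7 212.  164.4] ang 33.06344295004147 rmin/max 134.71956097044904 154.48492404103527
scene red z pct [ 88.  95. 150. 163. 165.] 1865
circle (836.65625, 401.014404296875) 401.5711975097656
yellow 133 [555.3 219.2 166.8] ang -147.13366118415422 rmin/max 334.9455067246122 401.571048760728
bottle [572. 419. 132.]
cup [467. 436.  16.]
black [433.   5. 102.]
clay [682. -16.  77.]
spool [ 579. -418.   60.]
jar [ 434. -417.   82.]
gunend [ 699. -178.   87.]
guntip [ 422. -181.   83.]
nut1 [460. 324.  -0.]
nut2 [569. 163.  75.]
small [307. 150. 102.]
```

View pics/crop.png

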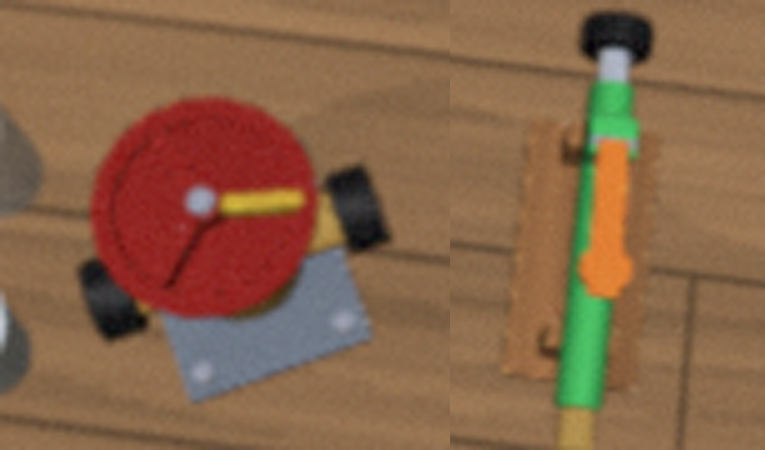

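The large red wheel has its yellow rib pointing to top-image right. The orange pad is near top (384,200) and its hinge is toward (387,170).

Run:
```python
from h import *
for n,box,zc in (('top',(215,145,285,215),1),('scene',(355,200,440,262),1)):
    d=np.load(n+'.npz'); P=cloud(d); hsv=cv2.cvtColor(d['color'],cv2.COLOR_RGB2HSV)
    H,S,V=hsv[...,0].astype(int),hsv[...,1],hsv[...,2]
    m=np.zeros((400,640),bool); m[box[1]:box[3],box[0]:box[2]]=1
    ok=m&(P[...,0]>440)&(P[...,0]<680)&(P[...,1]>130)&(P[...,1]<360)&(P[...,2]>130)&(P[...,2]<185)
    red=ok&((H<6)|(H>174))&(S>120)&(V>50); q=P[red]
    print(n,red.sum(),'z hist',np.histogram(q[:,2],bins=range(136,176,3)))
    c,r=cv2.minEnclosingCircle(q[:,:2].astype(np.float32)); print('circle',np.round(c),r)
    h=cv2.convexHull(q[:,:2].astype(np.float32)); print('ellipse',cv2.fitEllipse(h))
    yel=ok&(H>18)&(H<35)&(S>130)&(V>120); q=P[yel]
    l=cv2.fitLine(q[:,:2].astype(np.float32),2,0,.01,.01).ravel(); rr=(q[:,:2]-c)
    e=cv2.fitEllipse(h)[0]; rr=q[:,:2]-e
    print('yellow',yel.sum(),q.mean(0).round(1),'line ang',np.degrees(np.arctan2(l[1],l[0])),'from c',np.degrees(np.arctan2(*rr.mean(0)[::-1])),'r',np.linalg.norm(rr,axis=1).min(),np.linalg.norm(rr,axis=1).max(), 'z',np.percentile(q[:,2],[5,50,95]))
    g=(S<60)&ok; print('hub grey',g.sum(),np.median(P[g],0).round(1) if g.any() else '')
    x,y,z=np.moveaxis(P,-1,0)
    org=(x>420)&(x<680)&(y>-260)&(y<-120)&(z>112)&(z<160)&(H>6)&(H<20)&(S>170)
    q=P[org]; print('lever',org.sum(),q.min(0).round(),q.max(0).round())
    (c2,s2,a2)=cv2.minAreaRect(q[:,:2].astype(np.float32)); print(c2,s2,a2)
    for xx in range(460,660,10):
        t=q[(q[:,0]>=xx)&(q[:,0]<xx+10)]
        if len(t)>3: print(xx,t[:,1].min().round(),t[:,1].max().round(),np.median(t[:,2]).round(1),len(t))
    nut=m&0
    # foot (blue grey)
    ft=(x>440)&(x<640)&(y>150)&(y<350)&(z>-5)&(z<30)&(H>95)&(H<130)&(S>20)
    print('foot',ft.sum(),cv2.minAreaRect(P[ft][:,:2].astype(np.float32)) if ft.sum()>9 else '')
    nb=(x>420)&(x<680)&(y>120)&(y<370)&(z>25)&(z<85)&(V<60)
    nl,lab,st,ce=cv2.connectedComponentsWithStats(nb.astype(np.uint8))
    for i in range(1,nl):
        if st[i,4]>30: print('nut',st[i,4],P[lab==i].mean(0).round(), P[lab==i].max(0).round())
```

```text
top 1410 z hist (array([  0,   0,  20, 205, 425, 113,  25,  69, 235, 253,  63,   2,   0]), array([136, 139, 142, 145, 148, 151, 154, 157, 160, 163, 166, 169, 172,
       175]))
circle [533. 244.] 69.26221466064453
ellipse ((533.21875, 244.5969696044922), (134.95643615722656, 136.2986602783203), 3.4749674797058105)
yellow 54 [538.9 212.3 163.1] line ang -80.20729 from c -80.09552260178991 r 11.725326861623438 56.97547495859804 z [155.76621705 163.70783449 166.90794448]
hub grey 20 [534.4 244.9 168.8]
lever 243 [ 502. -194.  112.] [ 617. -163.  143.]
(559.3846435546875, -175.5923309326172) (113.42340850830078, 30.190492630004883) 3.906278610229492
500 -189.0 -170.0 139.8 17
510 -194.0 -163.0 138.0 31
520 -193.0 -163.0 136.1 34
530 -190.0 -166.0 132.4 20
540 -187.0 -171.0 130.8 18
550 -187.0 -170.0 128.6 21
560 -189.0 -170.0 126.5 18
570 -189.0 -169.0 124.6 19
580 -188.0 -172.0 122.6 18
590 -187.0 -168.0 122.4 18
600 -187.0 -168.0 117.4 18
610 -186.0 -171.0 116.2 11
foot 536 ((495.7152404785156, 224.88034057617188), (64.84517669677734, 126.48471069335938), 30.22287368774414)
nut 106 [56
[... 552 characters left out ...]
791]
hub grey 32 [538.9 247.5 169.4]
lever 244 [ 505. -195.  112.] [ 621. -159.  139.]
(562.86376953125, -174.24371337890625) (116.091064453125, 35.5113410949707) 3.9185993671417236
500 -181.0 -166.0 136.1 5
510 -190.0 -161.0 137.0 22
520 -195.0 -159.0 135.1 33
530 -188.0 -161.0 132.4 23
540 -186.0 -165.0 129.7 22
550 -187.0 -167.0 127.8 20
560 -188.0 -166.0 125.7 17
570 -188.0 -165.0 123.7 20
580 -187.0 -166.0 120.9 22
590 -190.0 -166.0 119.3 17
600 -185.0 -167.0 117.2 20
610 -187.0 -167.0 116.1 20
foot 1113 ((563.0823364257812, 260.1973571777344), (94.67268371582031, 127.51209259033203), 28.305221557617188)
nut 160 [598. 183.  56.] [608. 197.  74.]
nut 256 [514. 329.  61.] [529. 346.  79.]
```

{"fn": "step_arm", "kwargs": {
  "plan": [
    {"dz":-0.1,"az":0.083,"gripper":0},
    {"dz":-0.1,"az":0.083,"gripper":0},
    {"az":0.083,"gripper":0},
    {"dx":0.13,"dy":-0.1,"gripper":0},
    {"dx":0.13,"dy":-0.1,"gripper":0},
    {"dx":0.13,"dy":-0.1,"gripper":0},
    {"dx":0.13,"dy":-0.1,"gripper":0},
    {"dx":0.13,"dy":-0.1,"gripper":0},
    {"dx":0.13,"dy":-0.1,"gripper":0},
    {"dx":0.1,"dy":-0.13,"gripper":0},
    {"dx":0.1,"dy":-0.13,"gripper":0},
    {"dx":0.1,"dy":-0.13,"gripper":0},
    {"dy":-0.15,"gripper":0},
    {"dy":-0.15,"gripper":0},
    {"dy":-0.15,"gripper":0},
    {"dy":-0.15,"gripper":0},
    {"gripper":0}
  ]
}}

```text
invalid input
```

{"fn": "step_arm", "kwargs": {
  "plan": [
    {"dx":0,"dy":0,"dz":-0.1,"ax":0,"ay":0,"az":0.083,"gripper":0},
    {"dx":0,"dy":0,"dz":-0.1,"ax":0,"ay":0,"az":0.083,"gripper":0}
  ]
}}

```text
clock: 0.35
eef_pos: [247.4, -600.5, 313.1]
tool_rot: [-3.14, 0.001, 0.126]
force: [-0.5, 0.1, -0.4]
width: 51.6
gripper_force: 0.0
```

{"fn": "step_arm", "kwargs": {
  "plan": [
    {"dx":0,"dy":0,"dz":0,"ax":0,"ay":0,"az":0.08,"gripper":0},
    {"dx":0.13,"dy":-0.1,"dz":0,"ax":0,"ay":0,"az":0,"gripper":0},
    {"dx":0.13,"dy":-0.1,"dz":0,"ax":0,"ay":0,"az":0,"gripper":0},
    {"dx":0.13,"dy":-0.1,"dz":0,"ax":0,"ay":0,"az":0,"gripper":0},
    {"dx":0.13,"dy":-0.1,"dz":0,"ax":0,"ay":0,"az":0,"gripper":0},
    {"dx":0.13,"dy":-0.1,"dz":0,"ax":0,"ay":0,"az":0,"gripper":0},
    {"dx":0.13,"dy":-0.1,"dz":0,"ax":0,"ay":0,"az":0,"gripper":0},
    {"dx":0.1,"dy":-0.14,"dz":0,"ax":0,"ay":0,"az":0,"gripper":0},
    {"dx":0.1,"dy":-0.14,"dz":0,"ax":0,"ay":0,"az":0,"gripper":0},
    {"dx":0.1,"dy":-0.14,"dz":0,"ax":0,"ay":0,"az":0,"gripper":0},
    {"dx":0.1,"dy":-0.14,"dz":0,"ax":0,"ay":0,"az":0,"gripper":0},
    {"dx":0,"dy":-0.16,"dz":0,"ax":0,"ay":0,"az":0,"gripper":0},
    {"dx":0,"dy":-0.16,"dz":0,"ax":0,"ay":0,"az":0,"gripper":0},
    {"dx":0,"dy":-0.16,"dz":0,"ax":0,"ay":0,"az":0,"gripper":0},
    {"dx":0,"dy":-0.16,"dz":0,"ax":0,"ay":0,"az":0,"gripper":0},
    {"dx":0,"dy":-0.16,"dz":0,"ax":0,"ay":0,"az":0,"gripper":0},
    {"dx":0,"dy":-0.16,"dz":0,"ax":0,"ay":0,"az":0,"gripper":0},
    {"dx":0,"dy":-0.16,"dz":0,"ax":0,"ay":0,"az":0,"gripper":0},
    {"dx":0,"dy":-0.16,"dz":0,"ax":0,"ay":0,"az":0,"gripper":0},
    {"dx":0,"dy":-0.16,"dz":0,"ax":0,"ay":0,"az":0,"gripper":0}
  ]
}}

```text
clock: 2.85
eef_pos: [597.8, 182.0, 312.9]
tool_rot: [3.141, 0.001, 0.004]
force: [0.8, 0.6, -0.3]
width: -0.0
gripper_force: 0.0
```

{"fn": "step_arm", "kwargs": {
  "plan": [
    {"dx":-0.05,"dy":-0.087,"dz":0.09,"ax":0,"ay":0,"az":0,"gripper":0},
    {"dx":-0.05,"dy":-0.087,"dz":0.09,"ax":0,"ay":0,"az":0,"gripper":0},
    {"dx":0,"dy":0,"dz":0.13,"ax":0,"ay":0,"az":0,"gripper":0},
    {"dx":0,"dy":0,"dz":0,"ax":0,"ay":0,"az":0,"gripper":0}
  ]
}}

```text
clock: 3.35
eef_pos: [565.6, 232.0, 217.4]
tool_rot: [3.138, 0.007, 0.005]
force: [-0.5, 1.3, -0.3]
width: 0.2
gripper_force: 0.0
```

Run:
```python
from h import *
s=ctrl.read_state(); print(s['eef_pos'],s['force'],s['qpos'].round(2))
a=grab('scene'); b=grab('top')
A=cv2.resize(a['color'][130:290,330:470],None,fx=2.8,fy=2.8);B=cv2.resize(b['color'][130:230,200:300],None,fx=4,fy=4)
B=cv2.copyMakeBorder(B,0,48,0,0,cv2.BORDER_CONSTANT)
cv2.imwrite('pics/a1.png',np.hstack([A,B])[...,::-1])
```

```text
[565.61021875 231.95931305 217.37468563] [-0.51683249  1.30051748 -0.30190473] [-0.48  0.62  0.07  1.66 -0.05  0.87 -1.95]
```

View pics/a1.png

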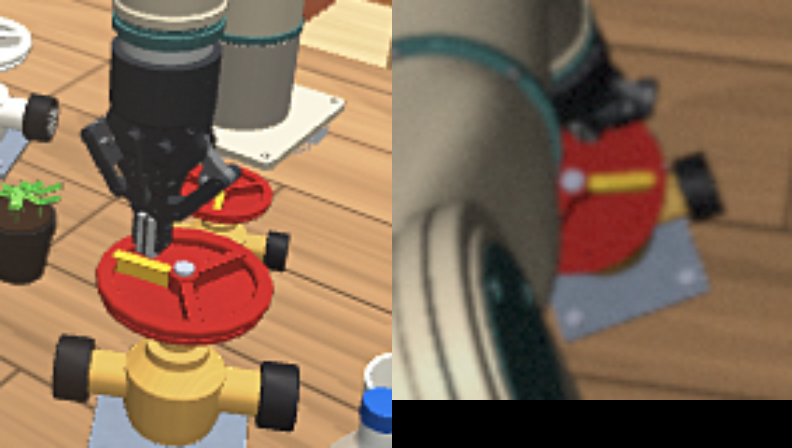

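Scene crop: the closed fingers hang over the pocket between the yellow rib and the near red rib (crop 150,235; landing about 150,297). The gap is clear, so I lower in.

{"fn": "step_arm", "kwargs": {
  "plan": [
    {"dx":0.005,"dy":0.003,"dz":0.05,"ax":0,"ay":0,"az":0,"gripper":0},
    {"dx":0.005,"dy":0.003,"dz":0.05,"ax":0,"ay":0,"az":0,"gripper":0},
    {"dx":0,"dy":0,"dz":0.035,"ax":0,"ay":0,"az":0,"gripper":0},
    {"dx":0,"dy":0,"dz":0,"ax":0,"ay":0,"az":0,"gripper":0}
  ]
}}

```text
clock: 3.95
eef_pos: [570.3, 230.5, 178.6]
tool_rot: [3.141, 0.002, 0.004]
force: [0.6, -0.6, -0.6]
width: -0.2
gripper_force: 0.0
```

```bash
cat > arc.py <<'E'
import sys,numpy as np
# from phi0 deg, n rows of step deg, radius, rise mm/rad : tool dx,dy,dz scaled
p0,n,st,r,rise=[float(v) for v in sys.argv[1:6]]
k=np.arange(int(n)+1); a=np.radians(p0+k*st); X=536+r*np.cos(a);Y=246+r*np.sin(a)
if len(sys.argv)>6: X[0],Y[0]=float(sys.argv[6]),float(sys.argv[7])
for i in range(int(n)):
    print(f'{{"dx": {(X[i+1]-X[i])/300:.3f}, "dy": {-(Y[i+1]-Y[i])/300:.3f}, "dz": {-rise*np.radians(st)/300:.4f}, "ax": 0, "ay": 0, "az": 0, "gripper": 0}}, ',end='')
E
python3 -c "
from cell import ctrl
s=ctrl.read_state();print(s['eef_pos'],s['force'])"; python3 arc.py -25 20 18 36 1.91 568 230.5
```

```text
[570.32343952 230.49116234 178.60281753] [ 0.60534564 -0.63305211 -0.6210113 ]
{"dx": 0.012, "dy": -0.037, "dz": -0.0020, "ax": 0, "ay": 0, "az": 0, "gripper": 0}, {"dx": -0.001, "dy": -0.038, "dz": -0.0020, "ax": 0, "ay": 0, "az": 0, "gripper": 0}, {"dx": -0.013, "dy": -0.035, "dz": -0.0020, "ax": 0, "ay": 0, "az": 0, "gripper": 0}, {"dx": -0.023, "dy": -0.030, "dz": -0.0020, "ax": 0, "ay": 0, "az": 0, "gripper": 0}, {"dx": -0.031, "dy": -0.021, "dz": -0.0020, "ax": 0, "ay": 0, "az": 0, "gripper": 0}, {"dx": -0.036, "dy": -0.010, "dz": -0.0020, "ax": 0, "ay": 0, "az": 0, "gripper": 0}, {"dx": -0.038, "dy": 0.001, "dz": -0.0020, "ax": 0, "ay": 0, "az": 0, "gripper": 0}, {"dx": -0.035, "dy": 0.013, "dz": -0.0020, "ax": 0, "ay": 0, "az": 0, "gripper": 0}, {"dx": -0.030, "dy": 0.023, "dz": -0.0020, "ax": 0, "ay": 0, "az": 0, "gripper": 0}, {"dx": -0.021, "dy": 0.031, "dz": -0.0020, "ax": 0, "ay": 0, "az": 0, "gripper": 0}, {"dx": -0.010, "dy": 0.036, "dz": -0.0020, "ax": 0, "ay": 0, "az": 0, "gripper": 0}, {"dx": 0.001, "dy": 0.038, "dz": -0.0020, "ax": 0, "ay": 0, "az": 0, "gripper": 0}, {"dx": 0.013, "dy": 0.035, "dz": -0.0020, "ax": 0, "ay": 0, "az": 0, "gripper": 0}, {"dx": 0.023, "dy": 0.030, "dz": -0.0020, "ax": 0, "ay": 0, "az": 0, "gripper": 0}, {"dx": 0.031, "dy": 0.021, "dz": -0.0020, "ax": 0, "ay": 0, "az": 0, "gripper": 0}, {"dx": 0.036, "dy": 0.010, "dz": -0.0020, "ax": 0, "ay": 0, "az": 0, "gripper": 0}, {"dx": 0.038, "dy": -0.001, "dz": -0.0020, "ax": 0, "ay": 0, "az": 0, "gripper": 0}, {"dx": 0.035, "dy": -0.013, "dz": -0.0020, "ax": 0, "ay": 0, "az": 0, "gripper": 0}, {"dx": 0.030, "dy": -0.023, "dz": -0.0020, "ax": 0, "ay": 0, "az": 0, "gripper": 0}, {"dx": 0.021, "dy": -0.031, "dz": -0.0020, "ax": 0, "ay": 0, "az": 0, "gripper": 0},
```

{"fn": "step_arm", "kwargs": {
  "plan": [
    {"dx":0.005,"dy":-0.037,"dz":-0.001,"ax":0,"ay":0,"az":0,"gripper":0},
    {"dx":-0.001,"dy":-0.038,"dz":-0.002,"ax":0,"ay":0,"az":0,"gripper":0},
    {"dx":-0.013,"dy":-0.035,"dz":-0.002,"ax":0,"ay":0,"az":0,"gripper":0},
    {"dx":-0.023,"dy":-0.03,"dz":-0.002,"ax":0,"ay":0,"az":0,"gripper":0},
    {"dx":-0.031,"dy":-0.021,"dz":-0.002,"ax":0,"ay":0,"az":0,"gripper":0},
    {"dx":-0.036,"dy":-0.01,"dz":-0.002,"ax":0,"ay":0,"az":0,"gripper":0}
  ]
}}

```text
clock: 4.7
eef_pos: [544.1, 281.6, 184.0]
tool_rot: [3.141, -0.007, 0.004]
force: [7.7, -2.9, -0.5]
width: -0.2
gripper_force: 3.1
```

```bash
cat > look.py <<'E'
from h import *
s=ctrl.read_state(); p=s['eef_pos']; f=s['force']
d=p[:2]-[536,246]; ph=np.arctan2(d[1],d[0]); t=np.array([-np.sin(ph),np.cos(ph)])
print('clock',s['clock'],p.round(1),'r',np.hypot(*d).round(1),'phi',np.degrees(ph).round(1),'ft',-(f[:2]@t).round(1),'fr',(f[:2]@[np.cos(ph),np.sin(ph)]).round(1),'fz',f[2].round(1))
d=grab('scene'); P=cloud(d); hsv=cv2.cvtColor(d['color'],cv2.COLOR_RGB2HSV); H,S,V=[hsv[...,i].astype(int) for i in range(3)]
ok=(P[...,0]>455)&(P[...,0]<620)&(P[...,1]>165)&(P[...,1]<330)&(P[...,2]>140)&(P[...,2]<200)
y=ok&(H>18)&(H<35)&(S>130)&(V>120); q=P[y]
if len(q)>5:
    l=cv2.fitLine(q[:,:2].astype(np.float32),2,0,.01,.01).ravel()
    print('yel',len(q),q.mean(0).round(),'line',np.degrees(np.arctan2(l[1],l[0])).round(1),'dir',np.degrees(np.arctan2(*(q.mean(0)[:2]-[539,247.5])[::-1])).round(1))
r=ok&((H<6)|(H>174))&(S>120)&(V>50); print('red z',np.percentile(P[r][:,2],[10,25,75,95]).round(1))
E
python3 look.py
```

```text
clock 4.7 [544.1 281.6 184. ] r 36.5 phi 77.1 ft 8.1 fr -1.1 fz -0.5
yel 119 [570. 238. 162.] line -21.3 dir -16.5
red z [149.5 150.5 164.4 166.3]
```

```bash
python3 arc.py 77 20 18 36 1.91
```

```text
{"dx": -0.037, "dy": -0.003, "dz": -0.0020, "ax": 0, "ay": 0, "az": 0, "gripper": 0}, {"dx": -0.036, "dy": 0.009, "dz": -0.0020, "ax": 0, "ay": 0, "az": 0, "gripper": 0}, {"dx": -0.032, "dy": 0.020, "dz": -0.0020, "ax": 0, "ay": 0, "az": 0, "gripper": 0}, {"dx": -0.024, "dy": 0.029, "dz": -0.0020, "ax": 0, "ay": 0, "az": 0, "gripper": 0}, {"dx": -0.014, "dy": 0.035, "dz": -0.0020, "ax": 0, "ay": 0, "az": 0, "gripper": 0}, {"dx": -0.003, "dy": 0.037, "dz": -0.0020, "ax": 0, "ay": 0, "az": 0, "gripper": 0}, {"dx": 0.009, "dy": 0.036, "dz": -0.0020, "ax": 0, "ay": 0, "az": 0, "gripper": 0}, {"dx": 0.020, "dy": 0.032, "dz": -0.0020, "ax": 0, "ay": 0, "az": 0, "gripper": 0}, {"dx": 0.029, "dy": 0.024, "dz": -0.0020, "ax": 0, "ay": 0, "az": 0, "gripper": 0}, {"dx": 0.035, "dy": 0.014, "dz": -0.0020, "ax": 0, "ay": 0, "az": 0, "gripper": 0}, {"dx": 0.037, "dy": 0.003, "dz": -0.0020, "ax": 0, "ay": 0, "az": 0, "gripper": 0}, {"dx": 0.036, "dy": -0.009, "dz": -0.0020, "ax": 0, "ay": 0, "az": 0, "gripper": 0}, {"dx": 0.032, "dy": -0.020, "dz": -0.0020, "ax": 0, "ay": 0, "az": 0, "gripper": 0}, {"dx": 0.024, "dy": -0.029, "dz": -0.0020, "ax": 0, "ay": 0, "az": 0, "gripper": 0}, {"dx": 0.014, "dy": -0.035, "dz": -0.0020, "ax": 0, "ay": 0, "az": 0, "gripper": 0}, {"dx": 0.003, "dy": -0.037, "dz": -0.0020, "ax": 0, "ay": 0, "az": 0, "gripper": 0}, {"dx": -0.009, "dy": -0.036, "dz": -0.0020, "ax": 0, "ay": 0, "az": 0, "gripper": 0}, {"dx": -0.020, "dy": -0.032, "dz": -0.0020, "ax": 0, "ay": 0, "az": 0, "gripper": 0}, {"dx": -0.029, "dy": -0.024, "dz": -0.0020, "ax": 0, "ay": 0, "az": 0, "gripper": 0}, {"dx": -0.035, "dy": -0.014, "dz": -0.0020, "ax": 0, "ay": 0, "az": 0, "gripper": 0},
```

{"fn": "step_arm", "kwargs": {
  "plan": [
    {"dx":-0.037,"dy":-0.003,"dz":0.005,"ax":0,"ay":0,"az":0,"gripper":0},
    {"dx":-0.036,"dy":0.009,"dz":0.005,"ax":0,"ay":0,"az":0,"gripper":0},
    {"dx":-0.032,"dy":0.02,"dz":-0.002,"ax":0,"ay":0,"az":0,"gripper":0},
    {"dx":-0.024,"dy":0.029,"dz":-0.002,"ax":0,"ay":0,"az":0,"gripper":0},
    {"dx":-0.014,"dy":0.035,"dz":-0.002,"ax":0,"ay":0,"az":0,"gripper":0},
    {"dx":-0.003,"dy":0.037,"dz":-0.002,"ax":0,"ay":0,"az":0,"gripper":0},
    {"dx":0.009,"dy":0.036,"dz":-0.002,"ax":0,"ay":0,"az":0,"gripper":0},
    {"dx":0.02,"dy":0.032,"dz":-0.002,"ax":0,"ay":0,"az":0,"gripper":0},
    {"dx":0.029,"dy":0.024,"dz":-0.002,"ax":0,"ay":0,"az":0,"gripper":0},
    {"dx":0.035,"dy":0.014,"dz":-0.002,"ax":0,"ay":0,"az":0,"gripper":0},
    {"dx":0.037,"dy":0.003,"dz":-0.002,"ax":0,"ay":0,"az":0,"gripper":0}
  ]
}}

```text
clock: 6.12
eef_pos: [531.7, 213.8, 185.0]
tool_rot: [-3.14, 0.01, 0.008]
force: [-9.1, 1.7, 3.7]
width: -0.0
gripper_force: 4.0
```

```bash
python3 look.py
```

```text
clock 6.125 [531.7 213.8 185. ] r 32.5 phi -97.6 ft 9.2 fr -0.5 fz 3.7
yel 96 [501. 253. 168.] line -3.8 dir 172.0
red z [156.  157.2 170.8 172.5]
```

{"fn": "step_arm", "kwargs": {
  "plan": [
    {"dx":0.036,"dy":-0.009,"dz":-0.002,"ax":0,"ay":0,"az":0,"gripper":0},
    {"dx":0.032,"dy":-0.02,"dz":-0.002,"ax":0,"ay":0,"az":0,"gripper":0},
    {"dx":0.024,"dy":-0.029,"dz":-0.002,"ax":0,"ay":0,"az":0,"gripper":0},
    {"dx":0.014,"dy":-0.035,"dz":-0.002,"ax":0,"ay":0,"az":0,"gripper":0},
    {"dx":0.003,"dy":-0.037,"dz":-0.002,"ax":0,"ay":0,"az":0,"gripper":0},
    {"dx":-0.009,"dy":-0.036,"dz":-0.002,"ax":0,"ay":0,"az":0,"gripper":0},
    {"dx":-0.02,"dy":-0.032,"dz":-0.002,"ax":0,"ay":0,"az":0,"gripper":0},
    {"dx":-0.029,"dy":-0.024,"dz":-0.002,"ax":0,"ay":0,"az":0,"gripper":0},
    {"dx":0,"dy":0,"dz":0,"ax":0,"ay":0,"az":0,"gripper":0}
  ]
}}

```text
clock: 7.3
eef_pos: [552.1, 278.6, 190.8]
tool_rot: [-3.141, -0.002, 0.005]
force: [2.6, 0.0, -0.0]
width: -0.0
gripper_force: 1.0
```

```bash
python3 look.py
```

```text
clock 7.3 [552.1 278.6 190.8] r 36.3 phi 63.6 ft 2.3 fr 1.1 fz -0.0
yel 137 [567. 231. 173.] line -33.0 dir -29.9
red z [161.1 162.2 175.9 177.8]
```

```bash
python3 arc.py 63.6 9 18 36 1.91
```

```text
{"dx": -0.036, "dy": -0.011, "dz": -0.0020, "ax": 0, "ay": 0, "az": 0, "gripper": 0}, {"dx": -0.038, "dy": 0.000, "dz": -0.0020, "ax": 0, "ay": 0, "az": 0, "gripper": 0}, {"dx": -0.036, "dy": 0.012, "dz": -0.0020, "ax": 0, "ay": 0, "az": 0, "gripper": 0}, {"dx": -0.030, "dy": 0.022, "dz": -0.0020, "ax": 0, "ay": 0, "az": 0, "gripper": 0}, {"dx": -0.022, "dy": 0.031, "dz": -0.0020, "ax": 0, "ay": 0, "az": 0, "gripper": 0}, {"dx": -0.011, "dy": 0.036, "dz": -0.0020, "ax": 0, "ay": 0, "az": 0, "gripper": 0}, {"dx": 0.000, "dy": 0.038, "dz": -0.0020, "ax": 0, "ay": 0, "az": 0, "gripper": 0}, {"dx": 0.012, "dy": 0.036, "dz": -0.0020, "ax": 0, "ay": 0, "az": 0, "gripper": 0}, {"dx": 0.022, "dy": 0.030, "dz": -0.0020, "ax": 0, "ay": 0, "az": 0, "gripper": 0},
```

{"fn": "step_arm", "kwargs": {
  "plan": [
    {"dx":-0.036,"dy":-0.011,"dz":-0.002,"ax":0,"ay":0,"az":0,"gripper":0},
    {"dx":-0.038,"dy":0,"dz":-0.002,"ax":0,"ay":0,"az":0,"gripper":0},
    {"dx":-0.036,"dy":0.012,"dz":-0.002,"ax":0,"ay":0,"az":0,"gripper":0},
    {"dx":-0.03,"dy":0.022,"dz":-0.002,"ax":0,"ay":0,"az":0,"gripper":0},
    {"dx":-0.022,"dy":0.031,"dz":-0.002,"ax":0,"ay":0,"az":0,"gripper":0},
    {"dx":-0.011,"dy":0.036,"dz":-0.002,"ax":0,"ay":0,"az":0,"gripper":0},
    {"dx":0,"dy":0.038,"dz":-0.002,"ax":0,"ay":0,"az":0,"gripper":0},
    {"dx":0.012,"dy":0.036,"dz":-0.002,"ax":0,"ay":0,"az":0,"gripper":0},
    {"dx":0,"dy":0,"dz":0,"ax":0,"ay":0,"az":0,"gripper":0}
  ]
}}

```text
clock: 8.48
eef_pos: [503.3, 231.9, 196.2]
tool_rot: [-3.136, -0.001, 0.006]
force: [-2.5, 2.8, 1.8]
width: -0.1
gripper_force: 1.5
```

```bash
python3 look.py; for p in -144; do python3 arc.py $p 8 7 36 1.91;done
```

```text
clock 8.475 [503.3 231.9 196.2] r 35.6 phi -156.7 ft 3.6 fr 1.2 fz 1.8
yel 159 [527. 279. 177.] line -67.0 dir 110.8
red z [166.  167.  180.5 182.5]
{"dx": 0.009, "dy": 0.011, "dz": -0.0008, "ax": 0, "ay": 0, "az": 0, "gripper": 0}, {"dx": 0.011, "dy": 0.010, "dz": -0.0008, "ax": 0, "ay": 0, "az": 0, "gripper": 0}, {"dx": 0.012, "dy": 0.009, "dz": -0.0008, "ax": 0, "ay": 0, "az": 0, "gripper": 0}, {"dx": 0.013, "dy": 0.007, "dz": -0.0008, "ax": 0, "ay": 0, "az": 0, "gripper": 0}, {"dx": 0.014, "dy": 0.006, "dz": -0.0008, "ax": 0, "ay": 0, "az": 0, "gripper": 0}, {"dx": 0.014, "dy": 0.004, "dz": -0.0008, "ax": 0, "ay": 0, "az": 0, "gripper": 0}, {"dx": 0.014, "dy": 0.002, "dz": -0.0008, "ax": 0, "ay": 0, "az": 0, "gripper": 0}, {"dx": 0.015, "dy": 0.000, "dz": -0.0008, "ax": 0, "ay": 0, "az": 0, "gripper": 0},
```

```bash
python3 arc.py -156.7 20 7 36 1.91 | sed 's/"ax.*\?}, {/\n/; s/, "ax": 0, "ay": 0, "az": 0, "gripper": 0//g'
```

```text
{"dx": 0.007, "dy": 0.013, "dz": -0.0008, 
"dx": 0.005, "dy": -0.014, "dz": -0.0008},
```

{"fn": "step_arm", "kwargs": {
  "plan": [
    {"dx":0.007,"dy":0.013,"dz":-0.001,"ax":0,"ay":0,"az":0,"gripper":0},
    {"dx":0.008,"dy":0.012,"dz":-0.001,"ax":0,"ay":0,"az":0,"gripper":0},
    {"dx":0.009,"dy":0.011,"dz":0,"ax":0,"ay":0,"az":0,"gripper":0},
    {"dx":0.011,"dy":0.01,"dz":-0.001,"ax":0,"ay":0,"az":0,"gripper":0},
    {"dx":0,"dy":0,"dz":0,"ax":0,"ay":0,"az":0,"gripper":0}
  ]
}}

```text
clock: 9.15
eef_pos: [512.0, 215.8, 195.4]
tool_rot: [-3.141, 0.004, 0.005]
force: [-3.6, 4.1, -1.1]
width: 0.1
gripper_force: 2.1
```

```bash
python3 look.py
```

```text
clock 9.15 [512.  215.8 195.4] r 38.6 phi -128.4 ft 5.4 fr -1.0 fz -1.1
yel 147 [514. 272. 178.] line -42.4 dir 135.6
red z [166.8 167.9 181.5 183.5]
```

{"fn": "step_arm", "kwargs": {
  "plan": [
    {"dx":0.009,"dy":0.006,"dz":-0.0005,"ax":0,"ay":0,"az":0,"gripper":0},
    {"dx":0.0095,"dy":0.005,"dz":-0.0005,"ax":0,"ay":0,"az":0,"gripper":0},
    {"dx":0,"dy":0,"dz":0,"ax":0,"ay":0,"az":0,"gripper":0}
  ]
}}

```text
clock: 9.57
eef_pos: [518.0, 211.7, 195.7]
tool_rot: [3.141, 0.003, 0.005]
force: [-4.1, 1.2, -1.1]
width: -0.4
gripper_force: 2.1
```

{"fn": "step_arm", "kwargs": {
  "plan": [
    {"dx":0.0095,"dy":0.004,"dz":-0.0005,"ax":0,"ay":0,"az":0,"gripper":0},
    {"dx":0.01,"dy":0.003,"dz":-0.0005,"ax":0,"ay":0,"az":0,"gripper":0},
    {"dx":0,"dy":0,"dz":0,"ax":0,"ay":0,"az":0,"gripper":0}
  ]
}}

```text
clock: 9.95
eef_pos: [523.7, 209.7, 196.1]
tool_rot: [3.141, 0.004, 0.005]
force: [-4.7, 2.3, -0.7]
width: -0.2
gripper_force: 2.3
```

```bash
python3 look.py
```

```text
clock 9.95 [523.7 209.7 196.1] r 38.4 phi -108.8 ft 5.2 fr -0.7 fz -0.7
yel 127 [507. 263. 179.] line -22.8 dir 154.3
red z [167.5 168.5 182.1 184. ]
```

{"fn": "step_arm", "kwargs": {
  "plan": [
    {"dx":0.0105,"dy":0.003,"dz":-0.0005,"ax":0,"ay":0,"az":0,"gripper":0},
    {"dx":0.011,"dy":0.002,"dz":-0.0005,"ax":0,"ay":0,"az":0,"gripper":0},
    {"dx":0,"dy":0,"dz":0,"ax":0,"ay":0,"az":0,"gripper":0}
  ]
}}

```text
clock: 10.38
eef_pos: [530.1, 207.6, 196.5]
tool_rot: [3.14, 0.004, 0.005]
force: [-4.7, 2.1, 1.4]
width: 0.1
gripper_force: 2.2
```

{"fn": "step_arm", "kwargs": {
  "plan": [
    {"dx":0.011,"dy":0.001,"dz":-0.0005,"ax":0,"ay":0,"az":0,"gripper":0},
    {"dx":0.011,"dy":0,"dz":-0.0005,"ax":0,"ay":0,"az":0,"gripper":0},
    {"dx":0,"dy":0,"dz":0,"ax":0,"ay":0,"az":0,"gripper":0}
  ]
}}

```text
clock: 10.75
eef_pos: [536.9, 206.7, 196.7]
tool_rot: [3.14, 0.004, 0.004]
force: [-5.9, 0.5, 0.9]
width: -0.2
gripper_force: 2.0
```

{"fn": "step_arm", "kwargs": {
  "plan": [
    {"dx":0.011,"dy":-0.001,"dz":-0.0005,"ax":0,"ay":0,"az":0,"gripper":0},
    {"dx":0.011,"dy":-0.002,"dz":-0.0005,"ax":0,"ay":0,"az":0,"gripper":0},
    {"dx":0,"dy":0,"dz":0,"ax":0,"ay":0,"az":0,"gripper":0}
  ]
}}

```text
clock: 11.12
eef_pos: [543.3, 207.2, 196.9]
tool_rot: [3.139, 0.004, 0.004]
force: [-4.7, -0.3, 1.4]
width: -0.6
gripper_force: 2.2
```

{"fn": "step_arm", "kwargs": {
  "plan": [
    {"dx":0.0105,"dy":-0.003,"dz":-0.0005,"ax":0,"ay":0,"az":0,"gripper":0},
    {"dx":0.0105,"dy":-0.004,"dz":-0.0005,"ax":0,"ay":0,"az":0,"gripper":0},
    {"dx":0,"dy":0,"dz":0,"ax":0,"ay":0,"az":0,"gripper":0}
  ]
}}

```text
clock: 11.5
eef_pos: [549.5, 208.8, 197.2]
tool_rot: [3.138, 0.005, 0.004]
force: [-5.8, -0.8, 1.4]
width: 0.2
gripper_force: 2.4
```

```bash
python3 look.py
```

```text
clock 11.5 [549.5 208.8 197.2] r 39.5 phi -70.1 ft 5.7 fr -1.2 fz 1.4
yel 55 [501. 236. 183.] line 18.3 dir -163.3
red z [168.9 170.  183.5 185.4]
```

{"fn": "step_arm", "kwargs": {
  "plan": [
    {"dx":0.009,"dy":-0.004,"dz":-0.0005,"ax":0,"ay":0,"az":0,"gripper":0},
    {"dx":0.009,"dy":-0.005,"dz":-0.0005,"ax":0,"ay":0,"az":0,"gripper":0},
    {"dx":0,"dy":0,"dz":0,"ax":0,"ay":0,"az":0,"gripper":0}
  ]
}}

```text
clock: 11.92
eef_pos: [555.2, 211.2, 197.6]
tool_rot: [3.138, 0.004, 0.004]
force: [-5.6, -1.8, 1.8]
width: -0.1
gripper_force: 2.3
```

{"fn": "step_arm", "kwargs": {
  "plan": [
    {"dx":0.0085,"dy":-0.0055,"dz":-0.0005,"ax":0,"ay":0,"az":0,"gripper":0},
    {"dx":0.008,"dy":-0.006,"dz":-0.0005,"ax":0,"ay":0,"az":0,"gripper":0},
    {"dx":0,"dy":0,"dz":0,"ax":0,"ay":0,"az":0,"gripper":0}
  ]
}}

```text
clock: 12.3
eef_pos: [557.5, 212.6, 197.3]
tool_rot: [3.134, 0.011, 0.003]
force: [-10.7, -4.5, 5.6]
width: 0.1
gripper_force: 5.4
```

{"fn": "step_arm", "kwargs": {
  "plan": [
    {"dx":0.005,"dy":-0.0035,"dz":0,"ax":0,"ay":0,"az":0,"gripper":0},
    {"dx":0.005,"dy":-0.0035,"dz":0,"ax":0,"ay":0,"az":0,"gripper":0},
    {"dx":0,"dy":0,"dz":0,"ax":0,"ay":0,"az":0,"gripper":0}
  ]
}}

```text
clock: 12.68
eef_pos: [558.7, 213.6, 196.9]
tool_rot: [3.132, 0.014, 0.003]
force: [-14.9, -7.6, 7.0]
width: -0.0
gripper_force: 7.4
```

```bash
python3 look.py
```

```text
clock 12.675 [558.7 213.6 196.9] r 39.5 phi -55.0 ft 16.6 fr -2.3 fz 7.0
yel 36 [506. 229. 185.] line 26.8 dir -150.5
red z [169.2 170.4 183.8 185.7]
```

{"fn": "step_arm", "kwargs": {
  "plan": [
    {"dx":0.006,"dy":-0.004,"dz":0,"ax":0,"ay":0,"az":0,"gripper":0},
    {"dx":0,"dy":0,"dz":0,"ax":0,"ay":0,"az":0,"gripper":0},
    {"dx":0,"dy":0,"dz":0,"ax":0,"ay":0,"az":0,"gripper":0}
  ]
}}

```text
clock: 13.1
eef_pos: [559.4, 214.3, 196.7]
tool_rot: [3.131, 0.017, 0.003]
force: [-16.7, -8.8, 7.3]
width: -0.1
gripper_force: 8.4
```

{"fn": "step_arm", "kwargs": {
  "plan": [
    {"dx":0.006,"dy":-0.005,"dz":0,"ax":0,"ay":0,"az":0,"gripper":0},
    {"dx":0,"dy":0,"dz":0,"ax":0,"ay":0,"az":0,"gripper":0},
    {"dx":0,"dy":0,"dz":0,"ax":0,"ay":0,"az":0,"gripper":0}
  ]
}}

```text
clock: 13.48
eef_pos: [560.2, 215.0, 196.6]
tool_rot: [3.13, 0.019, 0.003]
force: [-17.8, -9.1, 9.5]
width: -0.0
gripper_force: 9.5
```

{"fn": "step_arm", "kwargs": {
  "plan": [
    {"dx":-0.022,"dy":0.015,"dz":0,"ax":0,"ay":0,"az":0,"gripper":0},
    {"dx":-0.026,"dy":0.012,"dz":0,"ax":0,"ay":0,"az":0,"gripper":0},
    {"dx":-0.029,"dy":0.006,"dz":0,"ax":0,"ay":0,"az":0,"gripper":0},
    {"dx":-0.03,"dy":0,"dz":0,"ax":0,"ay":0,"az":0,"gripper":0},
    {"dx":-0.029,"dy":-0.007,"dz":0,"ax":0,"ay":0,"az":0,"gripper":0},
    {"dx":0,"dy":0,"dz":0,"ax":0,"ay":0,"az":0,"gripper":0}
  ]
}}

```text
clock: 14.22
eef_pos: [526.9, 214.4, 198.5]
tool_rot: [-3.141, 0.0, 0.006]
force: [0.2, -0.3, -0.5]
width: -0.0
gripper_force: 0.0
```

```bash
python3 look.py; python3 arc.py -110 8 -14 36 1.91 | sed 's/, "ax": 0, "ay": 0, "az": 0, "gripper": 0//g'
```

```text
clock 14.225 [526.9 214.4 198.5] r 32.9 phi -106.1 ft -0.3 fr 0.2 fz -0.5
yel 42 [505. 229. 185.] line 26.6 dir -151.5
red z [169.3 170.4 183.9 185.8]
{"dx": -0.026, "dy": -0.013, "dz": 0.0016}, {"dx": -0.022, "dy": -0.019, "dz": 0.0016}, {"dx": -0.017, "dy": -0.024, "dz": 0.0016}, {"dx": -0.010, "dy": -0.027, "dz": 0.0016}, {"dx": -0.004, "dy": -0.029, "dz": 0.0016}, {"dx": 0.004, "dy": -0.029, "dz": 0.0016}, {"dx": 0.010, "dy": -0.027, "dz": 0.0016}, {"dx": 0.017, "dy": -0.024, "dz": 0.0016},
```

{"fn": "step_arm", "kwargs": {
  "plan": [
    {"dx":-0.029,"dy":-0.004,"dz":0.003,"ax":0,"ay":0,"az":0,"gripper":0},
    {"dx":-0.022,"dy":-0.019,"dz":0.003,"ax":0,"ay":0,"az":0,"gripper":0},
    {"dx":-0.017,"dy":-0.024,"dz":0.002,"ax":0,"ay":0,"az":0,"gripper":0},
    {"dx":-0.01,"dy":-0.027,"dz":0.002,"ax":0,"ay":0,"az":0,"gripper":0},
    {"dx":-0.004,"dy":-0.029,"dz":0.002,"ax":0,"ay":0,"az":0,"gripper":0},
    {"dx":0.004,"dy":-0.029,"dz":0.0015,"ax":0,"ay":0,"az":0,"gripper":0},
    {"dx":0.01,"dy":-0.027,"dz":0.0015,"ax":0,"ay":0,"az":0,"gripper":0},
    {"dx":0.017,"dy":-0.024,"dz":0.0015,"ax":0,"ay":0,"az":0,"gripper":0},
    {"dx":0,"dy":0,"dz":0,"ax":0,"ay":0,"az":0,"gripper":0}
  ]
}}

```text
clock: 15.4
eef_pos: [510.1, 267.3, 192.4]
tool_rot: [3.139, 0.004, 0.004]
force: [-2.9, -2.4, -0.5]
width: 0.3
gripper_force: 1.7
```

```bash
python3 look.py
```

```text
clock 15.4 [510.1 267.3 192.4] r 33.5 phi 140.5 ft -3.7 fr 0.7 fz -0.5
yel 154 [528. 279. 177.] line -68.7 dir 108.6
red z [165.9 167.  180.7 182.6]
```

{"fn": "step_arm", "kwargs": {
  "plan": [
    {"dx":-0.013,"dy":0.015,"dz":0,"ax":0,"ay":0,"az":0,"gripper":0},
    {"dx":0,"dy":0,"dz":0,"ax":0,"ay":0,"az":0,"gripper":0},
    {"dx":0,"dy":0,"dz":-0.1,"ax":0,"ay":0,"az":0,"gripper":0},
    {"dx":0,"dy":0,"dz":-0.15,"ax":0,"ay":0,"az":0,"gripper":0},
    {"dx":0,"dy":0,"dz":-0.15,"ax":0,"ay":0,"az":0,"gripper":0},
    {"dx":0.005,"dy":0.16,"dz":0,"ax":0,"ay":0,"az":0,"gripper":0},
    {"dx":0.005,"dy":0.16,"dz":0,"ax":0,"ay":0,"az":0,"gripper":0},
    {"dx":0.005,"dy":0.16,"dz":0,"ax":0,"ay":0,"az":0,"gripper":0},
    {"dx":0.005,"dy":0.16,"dz":0,"ax":0,"ay":0,"az":0,"gripper":0},
    {"dx":0.005,"dy":0.16,"dz":0,"ax":0,"ay":0,"az":0,"gripper":0},
    {"dx":0.005,"dy":0.16,"dz":0,"ax":0,"ay":0,"az":0,"gripper":0},
    {"dx":0.005,"dy":0.16,"dz":0,"ax":0,"ay":0,"az":0,"gripper":0},
    {"dx":0.005,"dy":0.16,"dz":0,"ax":0,"ay":0,"az":0,"gripper":0},
    {"dx":0.005,"dy":0.16,"dz":0,"ax":0,"ay":0,"az":0,"gripper":0},
    {"dx":0,"dy":0,"dz":0,"ax":0,"ay":0,"az":0,"gripper":0}
  ]
}}

```text
clock: 17.32
eef_pos: [523.6, -173.0, 314.2]
tool_rot: [3.138, -0.003, -0.003]
force: [-0.1, 0.9, 0.1]
width: 0.1
gripper_force: 0.0
```

```bash
python3 look.py
python3 - <<'E'
from h import *
d=np.load('scene.npz');cv2.imwrite('pics/s2.png',d['color'][120:320,190:460][...,::-1].repeat(2,0).repeat(2,1))
P=cloud(d);hsv=cv2.cvtColor(d['color'],cv2.COLOR_RGB2HSV);H,S=hsv[...,0],hsv[...,1];x,y,z=np.moveaxis(P,-1,0)
q=P[(x>495)&(x<540)&(y>-205)&(y<-140)&(z>128)&(z<150)&(H>6)&(H<20)&(S>170)];print(len(q),q.min(0),q.max(0))
E
```

```text
clock 17.325 [ 523.6 -173.   314.2] r 419.2 phi -91.7 ft 0.2 fr -0.9 fz 0.1
yel 153 [528. 279. 177.] line -69.2 dir 108.6
red z [165.9 166.9 180.5 182.5]
85 [ 505.2207177  -193.8765031   128.15677007] [ 539.78160042 -157.6164721   138.93593554]
```

View pics/s2.png

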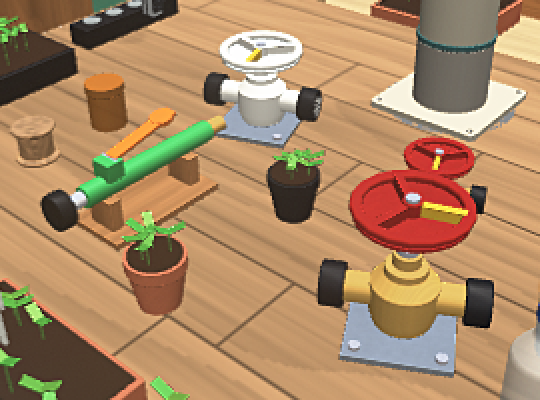

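The wheel stands with its rib where I left it (yellow at 435,212 in the crop). The lever is clear at (150,120), and all the loose things are standing. I'm descending on the pad.

{"fn": "step_arm", "kwargs": {
  "plan": [
    {"dx":-0.008,"dy":0.017,"dz":0.15,"ax":0,"ay":0,"az":0,"gripper":0},
    {"dx":0,"dy":0,"dz":0.15,"ax":0,"ay":0,"az":0,"gripper":0},
    {"dx":0,"dy":0,"dz":0.14,"ax":0,"ay":0,"az":0,"gripper":0},
    {"dx":0,"dy":0,"dz":0.05,"ax":0,"ay":0,"az":0,"gripper":0},
    {"dx":0,"dy":0,"dz":0.03,"ax":0,"ay":0,"az":0,"gripper":0},
    {"dx":0,"dy":0,"dz":0,"ax":0,"ay":0,"az":0,"gripper":0}
  ]
}}

```text
clock: 18.12
eef_pos: [522.0, -172.6, 158.4]
tool_rot: [-3.141, -0.002, 0.005]
force: [0.5, 0.2, 2.8]
width: 0.2
gripper_force: 1.2
```

{"fn": "step_arm", "kwargs": {
  "plan": [
    {"dx":0,"dy":0,"dz":-0.02,"ax":0,"ay":0,"az":0,"gripper":0},
    {"dx":0,"dy":0.02,"dz":0,"ax":0,"ay":0,"az":0,"gripper":0},
    {"dx":0,"dy":0,"dz":0.02,"ax":0,"ay":0,"az":0,"gripper":0},
    {"dx":0,"dy":0,"dz":0.02,"ax":0,"ay":0,"az":0,"gripper":0},
    {"dx":0,"dy":0,"dz":0.02,"ax":0,"ay":0,"az":0,"gripper":0},
    {"dx":0,"dy":0,"dz":0,"ax":0,"ay":0,"az":0,"gripper":0}
  ]
}}

```text
clock: 18.88
eef_pos: [520.2, -179.6, 145.2]
tool_rot: [3.141, 0.002, 0.004]
force: [-3.9, -1.1, 10.2]
width: -0.2
gripper_force: 4.7
```

{"fn": "step_arm", "kwargs": {
  "plan": [
    {"dx":0,"dy":0,"dz":0.015,"ax":0,"ay":0,"az":0,"gripper":0},
    {"dx":0,"dy":0,"dz":0.015,"ax":0,"ay":0,"az":0,"gripper":0},
    {"dx":0,"dy":0,"dz":0,"ax":0,"ay":0,"az":0,"gripper":0}
  ]
}}

```text
clock: 19.25
eef_pos: [519.3, -179.6, 136.5]
tool_rot: [-3.142, 0.003, 0.003]
force: [-5.5, -1.5, 12.5]
width: -0.6
gripper_force: 6.4
```

{"fn": "step_arm", "kwargs": {
  "plan": [
    {"dx":0,"dy":0,"dz":0.003,"ax":0,"ay":0,"az":0,"gripper":0},
    {"dx":0,"dy":0,"dz":0,"ax":0,"ay":0,"az":0,"gripper":0},
    {"dx":0,"dy":0,"dz":0,"ax":0,"ay":0,"az":0,"gripper":0},
    {"dx":0,"dy":0,"dz":0,"ax":0,"ay":0,"az":0,"gripper":0},
    {"dx":0,"dy":0,"dz":0,"ax":0,"ay":0,"az":0,"gripper":0},
    {"dx":0,"dy":0,"dz":0,"ax":0,"ay":0,"az":0,"gripper":0},
    {"dx":0,"dy":0,"dz":0,"ax":0,"ay":0,"az":0,"gripper":0},
    {"dx":0,"dy":0,"dz":0,"ax":0,"ay":0,"az":0,"gripper":0},
    {"dx":0,"dy":0,"dz":0,"ax":0,"ay":0,"az":0,"gripper":0},
    {"dx":0,"dy":0,"dz":0,"ax":0,"ay":0,"az":0,"gripper":0},
    {"dx":0,"dy":0,"dz":0,"ax":0,"ay":0,"az":0,"gripper":0}
  ]
}}

```text
clock: 20.62
eef_pos: [519.3, -179.7, 135.9]
tool_rot: [-3.142, 0.003, 0.003]
force: [-5.3, -1.7, 12.4]
width: 0.2
gripper_force: 6.5
```

{"fn": "step_arm", "kwargs": {
  "plan": [
    {"dx":0,"dy":0,"dz":-0.05,"ax":0,"ay":0,"az":0,"gripper":0},
    {"dx":0,"dy":0,"dz":-0.06,"ax":0,"ay":0,"az":0,"gripper":0},
    {"dx":0,"dy":0,"dz":-0.1,"ax":0,"ay":0,"az":0,"gripper":0},
    {"dx":0,"dy":0,"dz":-0.15,"ax":0,"ay":0,"az":0,"gripper":0},
    {"dx":0,"dy":0,"dz":-0.1,"ax":0,"ay":0,"az":0,"gripper":0},
    {"dx":0,"dy":0,"dz":0,"ax":0,"ay":0,"az":0,"gripper":0},
    {"dx":0,"dy":0,"dz":0,"ax":0,"ay":0,"az":0,"gripper":0}
  ]
}}

```text
clock: 21.5
eef_pos: [520.7, -178.5, 272.4]
tool_rot: [-3.141, 0.002, 0.005]
force: [0.6, -0.8, -0.8]
width: -0.0
gripper_force: 0.0
```

```bash
python3 look.py
python3 - <<'E'
from h import *
d=np.load('scene.npz')
P=cloud(d);hsv=cv2.cvtColor(d['color'],cv2.COLOR_RGB2HSV);H,S=hsv[...,0],hsv[...,1];x,y,z=np.moveaxis(P,-1,0)
q=P[(x>495)&(x<540)&(y>-205)&(y<-140)&(z>100)&(z<150)&(H>6)&(H<20)&(S>170)];print(len(q),q.max(0))
print(ctrl.finish_job())
E
```

```text
clock 21.5 [ 520.7 -178.5  272.4] r 424.7 phi -92.1 ft -0.6 fr 0.8 fz -0.8
yel 154 [529. 279. 177.] line -69.6 dir 108.3
red z [165.9 167.  180.5 182.3]
85 [ 539.42257776 -156.56779239  138.91651932]
the job is handed in; nothing more can be done
None
```

The job is handed in at 21.5 s, no verdict shown: the valve was pressed to its open stop at about 20 N and turned back about 98°, the thumb lever was held about 9 mm into its second stage for over 1.2 s and sprang back, and no loose thing was touched as far as I saw.

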